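# Free the cam lock and run the specimen carriage home under the lens

### The job

On the white viewing stand, use the fingertips to push the orange cam lever round (anticlockwise seen from above) until it points straight at the red mark on the front of the base, so that the steel cam is at its low point; only then push the carriage forward by its blue upright plate until it is fully home against the rubber stop and its dish is under the lens. Leave the carriage where it is until the cam is low; grip and lift nothing, do not touch the dish, and do not disturb the other things lying about.

Things in the scene. Friction and masses are not known exactly. Their poses are not given: they have to be found in the camera images.
- stand: White viewing stand, fixed, base plate 270 (x) x 260 (y) x 12 mm thick. Origin on the table, in x at the base's middle; in y the base spans -165 to +95 mm. Its x axis is the carriage's forward direction (away from the robot, yaw within 0.35 rad), z up. 'Stand (x, y, z)' below means mm in this frame. Black rubber stop, 12 x 60 mm, 30 mm high, at stand (116, 20).
- pivot (a point): On the cam's vertical axis, half-way up the lever, stand (30, -100, 48); does not move. The cam is a steel disc, 68 mm diameter, z 14 to 34, its centre 18 mm from the axis in the lever's direction. Away from its low point it stands in the way of the brass follower bar, so that the carriage cannot get home.
- cam (a joint): Angle of cam and lever, rad: 0 = low point, lever along the stand's +x, pointing at the red mark; positive = clockwise seen from above (at 1.57 it points to the stand's -y). Starts at 1.2 to 2.2, range -0.45 to 2.5, so it can be pushed past 0. Stays where it is left; friction 0.35 N m, about 5 N at the lever's end.
- lever_tip (a point): End of the orange lever, half-way up, 85 mm from the cam's axis. The lever is a straight bar from the axis outwards, 12 mm wide with flat upright sides, z 36 to 60 mm, free below its outer 30 mm.
- carriage (a joint): Travel of the aluminium carriage along the stand's +x, m: 0 = back (start), 0.060 = fully home at the stop. Friction about 2 N, no spring, stays where it is left. Plate 160 x 100 mm, z 14 to 26; on its right a brass follower bar, 20 mm in x, y -130 to -30, z 18 to 32, whose front face meets the cam.
- push_face (a point): Middle of the rear (robot-side) face of the blue upright push plate at the carriage's rear end: 70 mm wide, 8 mm thick, z 26 to 68 mm. It lies at stand (-110, 20, 49) at the start and moves with the carriage. Nothing but the base plate (top at z 12) is behind it.
- dish: Closed clear dish with coloured fragments, 68 mm diameter, 15 mm high, standing loose in a low black ring on the carriage; origin at the centre of its underside, at stand (0, 20, 26) at the start. Rides along; not to be touched.
- dish_center (a point): Centre of that dish, half-way up.
- view (a point): Point where the dish's centre belongs when the carriage is home, stand (60, 20, 34). Over it, at z 86 to 96 mm, hangs a round lens, 74 mm over its black rim, on a 14 mm pillar, 96 mm high, at stand (60, 85).
- red_mark (a point): Red index mark, 34 x 10 mm, on the front of the base, stand (117, -100, 14), straight ahead of the cam's axis.
- vial: Bystander: amber vial with white cap, 24 mm diameter, 55 mm high, left of the stand; origin at its foot.
- loupe: Bystander: brass-coloured loupe case, 62 x 35 x 22 mm, left of the stand; origin under it.
- cup: Bystander: clear cup, 52 mm diameter, 50 mm high, beyond the stand's front; origin at its foot.
- stone: Bystander: reddish stone, 50 x 36 x 30 mm, right of the stand; origin under it.
- spare: Bystander: second dish, 68 mm diameter, 15 mm high, in the dotted tray at the left; origin at its underside.
- pen: Bystander: lilac pen, 125 mm long, on the table at the right.

How it is judged:
On the way, in this order (a step that is already met when the one before it is completed fails the run):
1. the cam is turned to its low point (lever within 0.35 rad of the red mark) with the carriage still back (value of joint cam between -0.35 and 0.35 rad and value of joint carriage below 0.012 m), for 0.2 s.
2. the carriage is pushed home, the cam still low (value of joint carriage above 0.0565 m and value of joint cam between -0.35 and 0.35 rad), for 0.2 s.
At the end, for the whole second after the job is handed in: The cam lever is within 0.35 rad of its low point, the carriage is within 3.5 mm of fully home and at rest, and the dish lies flat in its ring within 8 mm of the point under the lens (all of step 2 and horizontal distance between dish_center and view below 0.008 m and angle between dish's own z axis and vertical below 0.12 rad and z of dish_center in the frame of stand below 0.04 m and velocity of joint carriage between -0.005 and 0.005 m/s and linear speed of dish below 0.01 m/s); the robot touches nothing.
It fails at once if the carriage is moved (more than 12 mm) before the cam is at its low point (value of joint cam above 0.5 rad and value of joint carriage above 0.012 m).
It fails at once if the dish is touched by the fingers (contact force between the fingers and dish above 0.5 N).
It fails at once if the dish is lifted off the carriage (z of dish_center in the frame of stand above 0.045 m).
It fails at once if a bystander (vial, loupe case, cup, stone, spare dish or pen) is moved more than 15 mm (distance of any of vial, loupe, cup, stone, spare, pen from where it was at the start of the episode above 0.015 m).
It also fails if it takes over 56 s, if anything falls off the work surface, if the arm or the gripper's body presses on something with over 40 N, if the wrist force passes 120 N, or if a joint passes its speed limit or range.

### The arm

A 7-joint arm with a two-finger parallel gripper is mounted at the origin on the work surface. World frame = base frame: x ahead of the robot, y to its left, z up, the work surface at z = 0. Lengths are in m, angles in rad, forces in N, time in s.
With the tool pointing down it reaches from about 0.35 to 0.9 m from the base axis. Payload 7.2 kg.
Tool frame: the origin (TCP) lies on the centre line of the jaws, within the pads' length; the fingertips stand 17 mm ahead of it and the grasp point (between the pads) lies 2 mm behind it; z points along the fingers, y is the direction in which the jaws open and shut (so a half turn about z gives the same grasp; the last joint's range is limited). The gripper opens to 85 mm and grips with 20 to 120 N. Pads are 22 mm wide; open, the fingers measure 114 mm over their backs; the gripper's body (76 mm by 85 mm) begins 54 mm behind the grasp point. The pads swing forward as they close: fully open they stand 13 mm farther back than shut.
Start: joints at [1.114, 0.411, -0.013, 1.596, 0.006, 1.134, -0.082], TCP at [0.237, -0.578, 0.213] pointing down, gripper open.
Joint ranges: [-2.95, 2.95], [-0.29, 1.99], [-1.47, 1.44], [0.14, 2.54], [-1.03, 4.17], [0.13, 1.85], [-2.86, 2.86]. Speed limits (rad/s): [2.39, 2.39, 3.01, 3.01, 3.14, 3.14, 3.14].

### API

Orientations are given as a 3x3 rotation matrix whose columns are the frame's x, y, z axes.
In Python, from station import readout, optics, arm gives the robot as it stands.
- The arm moves only by the tool apply_moves, never from a script. Its argument "deltas" is a list that holds one entry, the list of rows, each a list of 4 numbers: the shift along the tool's x, y, z in mm, then the turn about the tool's z in degrees. In form: [[[x, y, z, turn], ...]]. A call has 1 to 20 rows; each row is the pose to reach, as a shift and turn from the pose commanded when the call began, along the tool's axes at that moment; what a row does not reach only later rows make up. A row lasts 1/12 s, in which the tool goes at most 41.7 mm and 7.16 degrees, less where a joint would pass 70% of its speed; a pose out of reach is approached as far as the arm can. A call with a gripper value outside its range is refused whole. "fingers" is the gripper's target within -1 to 1 (fully open at 1, half-way at 0, shut at -1), set as the call begins (left out, the last holds). The fingers move at their own pace and stop on an object; "newtons" is the grip in N (left out, the last holds). Time passes only in rows, so rows that repeat a pose let the fingers close. It gives the time, the measured TCP pose, the force and the opening at its end, in the units of the state.
- readout.get_state(): the state, without advancing time (a new reading comes with each control period).
- optics.camera(name): name is "scene" or "side" or "wrist"; returns a dict with "color" (420x560x3 uint8, blue, green, red), "range_z" (420x560 float32, m along the optical axis (not along the pixel's ray), 0 where there is no reading), "camera_matrix" (3x3 intrinsics, pixels), "R" (3x3) and "t" (3): a world point X has camera coordinates R X + t. Camera axes: x right, y down, z forward; pixel columns grow to the right and rows downward; lengths in m; the calibration is good to about 2 mm. The wrist camera is an equidistant fisheye: a pixel r from the principal point sees the ray r / f radians off the axis. A picture is of the moment at which its call begins.
- arm.job_done(): hands the job in, once; it reports no verdict.
Trained networks look in the newest picture that a camera, given by its name, has taken for a name from the list of things; names that differ only in an ending like _2 or _b are one class to them, and where a whole thing is asked for, a point or a joint stands for the part that bears it (a point fixed in the world has none). Each returns a list of dicts, best first, with "score" (0 to 1); they miss things now and then, are a little off and sometimes report something else, mostly with a low value. They report only what shows in the picture. A call takes as long as a camera call.
- optics.search_frame(camera, query): "bbox" ([left, top, right, bottom] as shares, 0 to 1, of the picture: columns of its width, rows of its height, round what is visible of it).
- optics.spot_point(camera, query): "centre" ([column, row] as shares, 0 to 1, of the picture: columns of its width, rows of its height: a listed point, or the origin of a listed thing).
The state is a dict: "t": time; "joint_pos": joint angles; "qd": joint speeds; "joint_efforts": joint torques, N m; "tcp_pos": TCP position; "eef_rot": TCP orientation; "ft_force": force on the tool from outside, world axes, zero at the start; "ft_torque": the same for the moment, N m; "opening": finger opening in m.
Only numpy, scipy, OpenCV 4.12 (cv2) and the standard library are available. Lean on these libraries where they do the work, as an engineer would, in place of code of your own. Each camera call takes 0.05 s, during which the arm holds its last target. There are 200 camera calls.

## Working session

There is one attempt and no reset: what is moved stays moved. The work goes in short steps, Python scripts to look and compute and a tool call to move; the robot and the scene stay as the last step left them, time stands still between calls to the robot, and variables do not carry over. Pictures are saved under pics/ and viewed, about 8 in all and at most 12, crops included, and the job is handed in when it is done.

Besides the shell and the picture viewer there is one more tool, called after "Call:" as name(argument=value, ...), one argument or row to a line, values as JSON. apply_moves: Moves the arm, as the interface text tells. Its arguments: {"type":"object","properties":{"deltas":{"type":"array","items":{"type":"array","items":{"type":"array","items":{"type":"number"}}}},"fingers":{"type":"number"},"newtons":{"type":"number"}},"required":["deltas"]}

```bash
mkdir -p pics; cat > h.py <<'E'
import numpy as np, cv2
from station import readout, optics, arm
def pix(c,u,v,z=None):
    """world point of pixel: by depth or by plane height z"""
    K,R,t=c["camera_matrix"],c["R"],np.ravel(c["t"])
    d=np.linalg.solve(K,[u,v,1.]); o=-R.T@t; w=R.T@d
    if z is None:
        a=c["range_z"][int(v)-1:int(v)+2,int(u)-1:int(u)+2]; a=a[a>0]
        s=np.median(a) if a.size else np.nan
    else: s=(z-o[2])/w[2]
    return o+s*w
E
python3 - <<'E'
from h import *
s=readout.get_state(); print({k:np.round(s[k],3).tolist() for k in("t","tcp_pos","eef_rot","opening","ft_force")})
Z=dict(pivot=.048,lever_tip=.048,push_face=.049,red_mark=.014,view=.034,dish_center=.0335,stand=0,stone=0,pen=0.005,cup=0,vial=0,loupe=0,spare=0)
for n in("scene","side"):
    c=optics.camera(n); cv2.imwrite(f"pics/{n}0.png",c["color"])
    print(n,np.round(-c["R"].T@np.ravel(c["t"]),2))
    for q,z in Z.items():
        for r in optics.spot_point(n,q)[:1]:
            u,v=r["centre"][0]*560,r["centre"][1]*420
            print(q,round(r["score"],2),round(u),round(v),pix(c,u,v,z).round(4),pix(c,u,v).round(4))
E
```

```text
{'t': 0.0, 'tcp_pos': [0.237, -0.578, 0.212], 'eef_rot': [[0.925, 0.379, -0.001], [0.379, -0.925, 0.001], [-0.0, -0.002, -1.0]], 'opening': 0.085, 'ft_force': [-0.441, 0.436, 0.003]}
scene [1.67 0.78 1.  ]
pivot 0.98 270 210 [ 0.5835 -0.0602  0.048 ] [ 0.5862 -0.0581  0.0503]
push_face 0.56 328 201 [0.4405 0.0631 0.049 ] [0.4514 0.0695 0.0574]
red_mark 0.95 252 229 [ 0.6581 -0.0784  0.014 ] [ 0.6544 -0.0816  0.0104]
view 0.94 295 233 [0.623  0.0579 0.034 ] [0.606  0.0462 0.0183]
dish_center 0.51 307 223 [0.5589 0.0606 0.0335] [0.622  0.1012 0.0881]
stand 0.64 298 227 [0.5538 0.0226 0.    ] [0.5877 0.0454 0.0302]
stone 0.65 246 194 [ 0.499 -0.227  0.   ] [ 0.532  -0.1988  0.028 ]
pen 0.64 188 181 [ 0.5548 -0.4469  0.005 ] [ 0.5577 -0.4437  0.0076]
cup 0.76 255 249 [ 0.7189 -0.019   0.    ] [0.7476 0.005  0.03  ]
vial 0.51 328 248 [0.5908 0.1557 0.    ] [ 0.5896  0.155  -0.0011]
loupe 0.58 192 180 [ 0.5333 -0.4517  0.    ] [ 0.5457 -0.4383  0.0109]
spare 0.89 422 277 [0.554  0.4364 0.    ] [0.5778 0.4437 0.0212]
side [ 0.32 -0.59  0.93]
pivot 0.74 281 239 [ 0.5761 -0.0641  0.048 ] [ 0.5726 -0.0713  0.06  ]
lever_tip 0.74 349 398 [ 0.5412 -0.4474  0.048 ] [ 0.5536 -0.4394 -0.0008]
push_face 0.77 212 221 [0.4433 0.0555 0.049 ] [0.4423 0.0503 0.0561]
red_mark 0.62 313 237 [ 0.6627 -0.0725  0.014 ] [ 0.6633 -0.0715  0.0123]
view 0.97 275 203 [0.6141 0.0541 0.034 ] [0.6215 0.0703 0.0116]
dish_center 0.75 257 209 [0.5629 0.0542 0.0335] [0.5611 0.0494 0.0401]
stand 0.75 257 226 [0.5511 0.028  0.    ] [0.5449 0.0114 0.0249]
stone 0.64 254 224 [0.5468 0.0349 0.    ] [0.5403 0.0172 0.0261]
pen 0.66 351 401 [ 0.5521 -0.4474  0.005 ] [ 0.5507 -0.4483  0.0109]
cup 0.63 324 214 [ 0.7276 -0.0115  0.    ] [ 0.7139 -0.0309  0.0311]
vial 0.64 247 186 [0.579  0.1642 0.    ] [0.5745 0.1512 0.016 ]
loupe 0.53 207 193 [0.4695 0.1881 0.    ] [0.4665 0.1726 0.0185]
spare 0.76 205 126 [ 0.5531  0.4491 -0.    ] [0.5477 0.4252 0.0213]
```

```bash
python3 - <<'E'
from h import *
S=np.array([[30,-100],[117,-100],[60,20],[0,20],[-110,20],[0,0]])/1e3
W=np.array([[.580,-.062],[.6605,-.0755],[.6185,.056],[.561,.0574],[.442,.0593],[.5525,.025]])
s0,w0=S.mean(0),W.mean(0);a,b=S-s0,W-w0
yaw=np.arctan2((a[:,0]*b[:,1]-a[:,1]*b[:,0]).sum(),(a*b).sum())
R=np.array([[np.cos(yaw),-np.sin(yaw)],[np.sin(yaw),np.cos(yaw)]]);o=w0-R@s0
print(yaw,o,((S@R.T+o-W)*1e3).round(1))
for n,(l,t,r,b_) in (("scene",(180,150,390,290)),("side",(170,130,380,280))):
    c=optics.camera(n);K=c["camera_matrix"]
    def P(x,y,z):
        X=np.r_[R@[x/1e3,y/1e3]+o,z/1e3];p=K@(c["R"]@X+np.ravel(c["t"]));return p[:2]/p[2]
    im=cv2.resize(c["color"][t:b_,l:r],None,fx=3.8,fy=3.8,interpolation=cv2.INTER_CUBIC)
    f=lambda p:tuple(int(v) for v in (np.array(p)-[l,t]+.5)*3.8)
    q=[f(P(x,y,12)) for x,y in((-135,-165),(135,-165),(135,95),(-135,95))]
    cv2.polylines(im,[np.array(q)],True,(0,255,0),1)
    for p in((30,-100,60),(117,-100,14),(-110,20,49),(60,20,96)): cv2.circle(im,f(P(*p)),3,(255,0,255),1)
    cv2.imwrite(f"pics/{n}1.png",im)
E
```

```text
-0.06178562717004949 [0.55438826 0.03432038] [[-1.8 -5.3]
 [ 4.5  2.8]
 [-3.  -5.4]
 [-5.4 -3.1]
 [ 3.8  1.8]
 [ 1.9  9.3]]
```

View pics/side1.png

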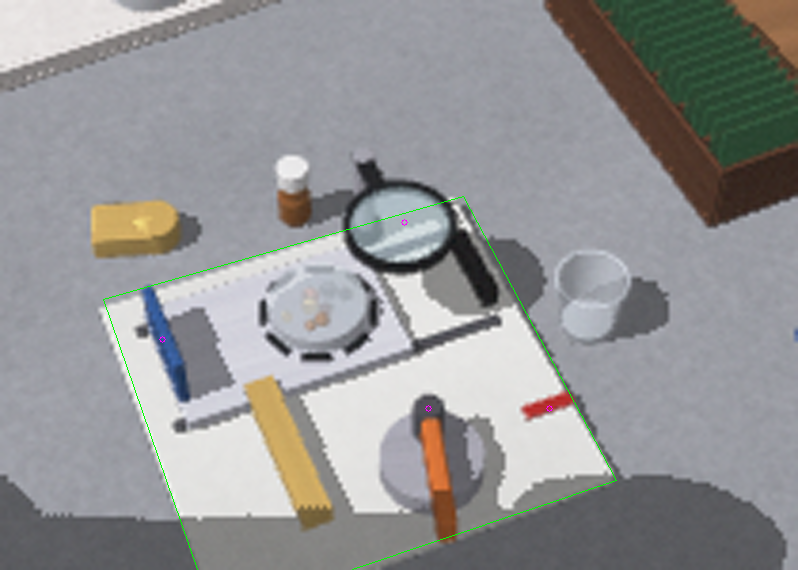

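View pics/scene1.png

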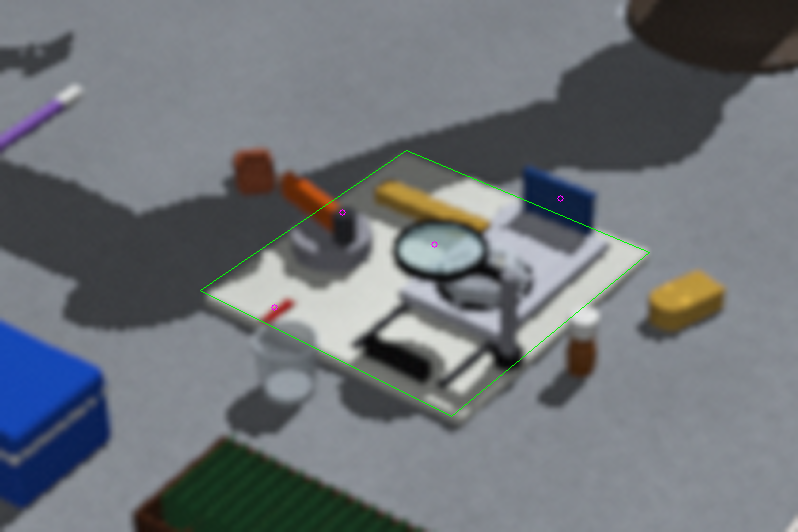

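```bash
cat >> h.py <<'E'
yaw=-0.0618; o=np.array([.5544,.0343])
R2=np.array([[np.cos(yaw),-np.sin(yaw)],[np.sin(yaw),np.cos(yaw)]])
def toS(p): return np.r_[(np.asarray(p)[:2]-o)@R2,p[2]]*1e3
def delta(x,y,z,ang):
    """tool delta (mm,deg) to stand point mm, with tool x at stand angle ang(deg)"""
    s=readout.get_state();p=np.r_[R2@[x/1e3,y/1e3]+o,z/1e3];E=np.array(s["eef_rot"])
    d=E.T@(p-s["tcp_pos"])*1e3
    cur=np.degrees(np.arctan2(E[1,0],E[0,0])-yaw)
    return d.round(1),round(-((ang-cur+180)%360-180),1)
def lever():
    for n in("scene","side"):
        c=optics.camera(n);h=cv2.cvtColor(c["color"],cv2.COLOR_BGR2HSV)
        m=cv2.inRange(h,(6,190,90),(14,255,255))
        P=np.array([pix(c,u,v) for v,u in zip(*np.nonzero(m))]);S=np.array([toS(p) for p in P if np.isfinite(p).all()])
        S=S[(S[:,2]>50)&(np.hypot(S[:,0]-30,S[:,1]+100)<110)]
        if len(S)<5: print(n,"few",len(S));continue
        k=S[:,:2]-[30,-100];r=np.hypot(*k.T);f=k[r>45].mean(0)
        print(n,len(S),"theta",round(-np.arctan2(f[1],f[0]),3),"rmax",r.max().round(1),"zmed",np.median(S[:,2]).round(1))
E
python3 - <<'E'
from h import *
lever(); print(readout.get_state()["joint_pos"])
for th in (1.4,1.5,1.6,1.7):
    l=np.array([np.cos(th),-np.sin(th)]);nrm=np.array([-l[1],l[0]])
    p=np.array([30,-100])+66*l-35*nrm; print(th,p,delta(*p,120,90-np.degrees(th)))
E
```

```text
scene 62 theta 1.708 rmax 71.4 zmed 59.1
side 5 theta 1.783 rmax 71.8 zmed 58.7
[ 1.1137826   0.41110147 -0.01270209  1.59621692  0.0056107   1.13429597
 -0.08224655]
1.4 [   6.72709088 -170.98853218] (array([ 457.6, -289.7,   92.9]), np.float64(16.0))
1.5 [  -0.24366922 -168.31047117] (array([ 452.5, -295.2,   92.9]), np.float64(21.8))
1.6 [  -6.91224458 -164.94987452] (array([ 448. , -301.1,   92.9]), np.float64(27.5))
1.7 [ -13.21200499 -160.94032019] (array([ 444. , -307.5,   92.9]), np.float64(33.2))
```

Call:
apply_moves(
  deltas=[
    [[22,-15,0,2],[44,-30,0,4],[67,-46,0,6],[90,-62,0,8],[115,-80,0,10],[140,-97,0,12],[165,-115,5,14],[190,-133,10,16],[215,-150,15,18],[240,-168,20,20],[265,-186,25,22],[290,-204,30,24],[315,-222,35,26],[340,-240,40,28],[365,-258,45,30],[390,-276,50,32],[415,-294,55,34],[436,-312,60,34],[436,-312,60,34],[436,-312,60,34]],
  ],
  fingers=-1,
)

```text
t: 3.27
tcp_pos: [0.5226, -0.1224, 0.1525]
eef_rot: [[0.98, -0.199, -0.0], [-0.199, -0.98, 0.001], [-0.001, -0.001, -1.0]]
ft_force: [-0.1, -1.6, -0.1]
opening: 0.0003
```

```bash
python3 - <<'E'
from h import *
s=readout.get_state();print(toS(s["tcp_pos"]),s["opening"],s["t"],s["ft_force"])
lever()
for th in (1.72,):
    l=np.array([np.cos(th),-np.sin(th)]);nrm=np.array([-l[1],l[0]])
    p=np.array([30,-100])+66*l-35*nrm; print(th,p,delta(*p,62,90-np.degrees(th)))
c=optics.camera("wrist");a=c["color"]
c2=optics.camera("side")["color"][130:310,170:380]
cv2.imwrite("pics/w2.png",np.hstack([a,cv2.resize(c2,(240,206)).repeat(1,0) if 0 else cv2.copyMakeBorder(cv2.resize(c2,(240,206)),0,214,0,0,0)]))
E
```

```text
[ -22.07826219 -158.37230083  152.54675724] 0.0002992454442455553 3.2667 [-0.05738071 -1.63690534 -0.10368867]
scene 52 theta 1.721 rmax 72.7 zmed 57.6
side few 0
1.72 [ -14.42208803 -160.06395005] (array([ 8.1, -2.3, 90.9]), np.float64(0.3))
```

View pics/w2.png

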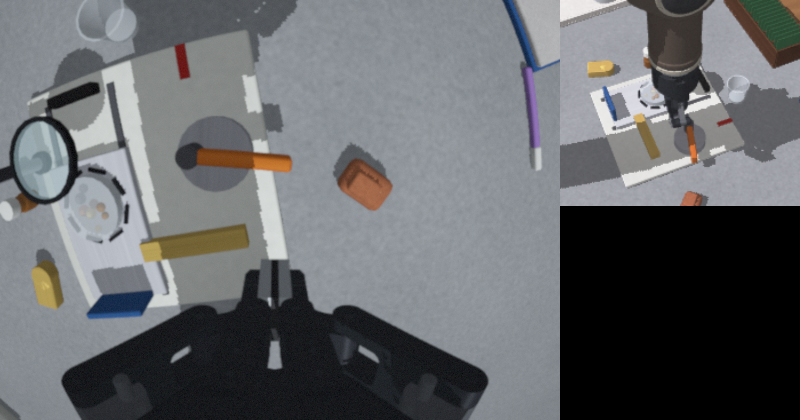

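Call:
apply_moves(
  deltas=[
    [[0,-1,15,0],[0,-2,30,0],[0,-2,45,0],[0,-2,60,0],[0,-2,72,0],[0,-2,80,0],[0,-2,86,0],[0,-2,90,0],[0,-2,90,0]],
  ],
)

```text
t: 4.22
tcp_pos: [0.5222, -0.1228, 0.0625]
eef_rot: [[0.979, -0.204, -0.001], [-0.204, -0.979, 0.0], [-0.001, 0.0, -1.0]]
ft_force: [-1.3, -0.1, 0.2]
opening: -0.0002
```

```bash
cat >> h.py <<'E'
def arc(ths,off=17,r=65):
    for th in ths:
        l=np.array([np.cos(th),-np.sin(th)]);n=np.array([-l[1],l[0]])
        p=np.array([30,-100])+r*l-off*n;d,t=delta(*p,62,90-np.degrees(th))
        print([*map(float,d.round()),float(round(t))],end=", ")
    print()
E
python3 - <<'E'
from h import *
s=readout.get_state();print(toS(s["tcp_pos"]),s["ft_force"])
arc([1.8]*1,30);arc(np.arange(1.78,.7,-.06))
E
```

```text
[ -22.44583089 -158.74530703   62.48955286] [-1.25158615 -0.09812202  0.15229387]
[8.0, -3.0, 0.0, 5.0], 
[22.0, -2.0, 0.0, 4.0], [26.0, -1.0, 0.0, 0.0], [30.0, 0.0, 0.0, -3.0], [34.0, 1.0, 0.0, -6.0], [38.0, 1.0, 0.0, -10.0], [42.0, 2.0, 0.0, -13.0], [46.0, 2.0, 0.0, -17.0], [50.0, 1.0, 0.0, -20.0], [54.0, 1.0, 0.0, -24.0], [58.0, -0.0, 0.0, -27.0], [62.0, -1.0, 0.0, -31.0], [66.0, -2.0, 0.0, -34.0], [70.0, -4.0, 0.0, -38.0], [73.0, -5.0, 0.0, -41.0], [77.0, -7.0, 0.0, -44.0], [80.0, -9.0, 0.0, -48.0], [84.0, -12.0, 0.0, -51.0], [87.0, -14.0, 0.0, -55.0], [90.0, -17.0, 0.0, -58.0],
```

Call:
apply_moves(
  deltas=[
    [[8,-2,0,4],[15,-2,0,4],[22,-2,0,4],[26,-1,0,0],[30,0,0,-3],[34,1,0,-6],[38,1,0,-10],[42,2,0,-13],[46,2,0,-17],[50,1,0,-20],[54,1,0,-24],[58,0,0,-27],[62,-1,0,-31],[66,-2,0,-34],[70,-4,0,-38],[73,-5,0,-41],[77,-7,0,-44],[80,-9,0,-48]],
  ],
)

```text
t: 5.72
tcp_pos: [0.6036, -0.1303, 0.0633]
eef_rot: [[0.804, 0.595, 0.001], [0.595, -0.804, -0.0], [0.001, 0.001, -1.0]]
ft_force: [-0.3, -0.2, 0.3]
opening: -0.0001
```

```bash
python3 - <<'E'
from h import *
s=readout.get_state();print(toS(s["tcp_pos"]),s["ft_force"])
lever();arc(np.arange(.82,-.09,-.06))
a=optics.camera("wrist")["color"];cv2.imwrite("pics/w3.png",a)
E
```

```text
[  59.26022403 -161.23770604   63.31969704] [-0.27430094 -0.17442417  0.30462275]
scene 51 theta 1.711 rmax 70.3 zmed 57.6
side few 1
[3.0, 0.0, 1.0, -3.0], [7.0, 1.0, 1.0, -6.0], [11.0, 2.0, 1.0, -10.0], [15.0, 2.0, 1.0, -13.0], [19.0, 2.0, 1.0, -17.0], [23.0, 1.0, 1.0, -20.0], [27.0, 1.0, 1.0, -24.0], [31.0, 0.0, 1.0, -27.0], [35.0, -1.0, 1.0, -30.0], [39.0, -2.0, 1.0, -34.0], [43.0, -4.0, 1.0, -37.0], [46.0, -5.0, 1.0, -41.0], [50.0, -7.0, 1.0, -44.0], [53.0, -9.0, 1.0, -48.0], [57.0, -12.0, 1.0, -51.0], [60.0, -14.0, 1.0, -55.0],
```

View pics/w3.png

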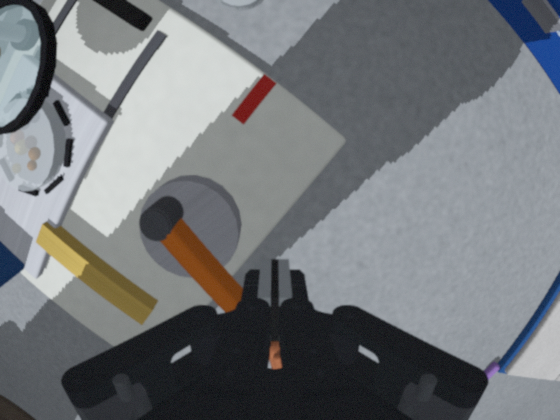

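```bash
cat >> h.py <<'E'
def wpix(c,u,v):
    K=c["camera_matrix"];a=(u-K[0,2])/K[0,0];b=(v-K[1,2])/K[1,1];th=np.hypot(a,b)
    d=np.array([a/th*np.tan(th),b/th*np.tan(th),1]);z=c["range_z"][int(v),int(u)]
    return c["R"].T@(d*z-np.ravel(c["t"]))
E
python3 - <<'E'
from h import *
c=optics.camera("wrist");print(c["camera_matrix"].round(1).tolist(),readout.get_state()["tcp_pos"])
for u,v in((262,265),(285,265),(262,275),(285,275),(262,290),(285,290),(273,350),(220,285),(165,215),(230,300),(255,95),(200,150),(215,200),(130,298)): p=wpix(c,u,v);print(u,v,p.round(4),toS(p).round(1))
s=optics.camera("side");cv2.imwrite("pics/s4.png",cv2.resize(s["color"][170:310,200:380],None,fx=4.2,fy=4.2,interpolation=cv2.INTER_CUBIC))
E
```

```text
[[325.2, 0.0, 274.4], [0.0, 325.2, 212.4], [0.0, 0.0, 1.0]] [ 0.60282289 -0.13014588  0.06298423]
262 265 [ 0.6082 -0.1188  0.0915] [  63.1 -149.5   91.5]
285 265 [ 0.6147 -0.127   0.0922] [  70.1 -157.3   92.2]
262 275 [ 0.6084 -0.1191  0.1009] [  63.3 -149.8  100.9]
285 275 [ 0.6143 -0.127   0.1012] [  69.8 -157.3  101.2]
262 290 [ 0.6088 -0.1193  0.1137] [  63.8 -150.   113.7]
285 290 [ 0.614  -0.1268  0.1133] [  69.4 -157.1  113.3]
273 350 [ 0.518  -0.1907  0.0213] [ -22.5 -226.8   21.3]
220 285 [ 0.5678 -0.1155  0.0586] [  22.7 -148.7   58.6]
165 215 [ 0.5865 -0.0666  0.0595] [ 38.2 -98.8  59.5]
230 300 [ 0.5631 -0.1258  0.0596] [  18.6 -159.2   59.6]
255 95 [ 0.6674 -0.0672  0.0148] [119.1 -94.3  14.8]
200 150 [ 0.617  -0.058   0.0116] [ 68.2 -88.3  11.6]
215 200 [ 0.6015 -0.0854  0.0331] [  54.4 -116.5   33.1]
130 298 [ 0.4971 -0.0723  0.0313] [ -50.6 -109.9   31.3]
```

View pics/s4.png

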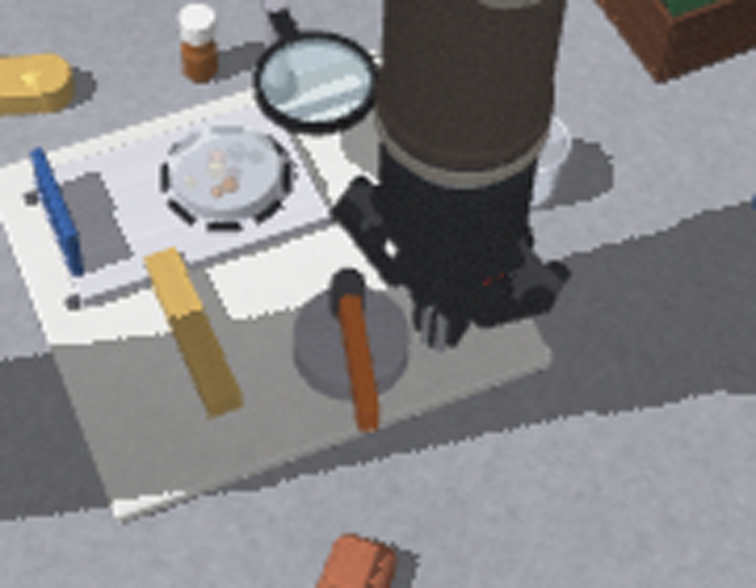

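```bash
python3 - <<'E'
from h import *
c=optics.camera("wrist")
for u in(262,285):
  for v in range(254,272,2): print(u,v,toS(wpix(c,u,v)).round(1))
s=optics.camera("side");u,v=200+438/4.2,170+344/4.2
for z in(.04,.045,.06,.085,.1):print(z,toS(pix(s,u,v,z)).round(1))
for dv in(-2,-4,-6,-8,-12):print(toS(pix(s,u,v+dv)).round(1))
E
```

```text
262 254 [  31.5 -170.7    0.2]
262 256 [  29.8 -172.1   -0.8]
262 258 [  28.7 -173.    -0.3]
262 260 [  62.4 -149.7   85.7]
262 262 [  62.4 -149.7   87.9]
262 264 [  62.5 -149.8   90. ]
262 266 [  62.4 -149.9   91.8]
262 268 [  62.6 -149.9   93.9]
262 270 [  62.7 -149.9   96.1]
285 254 [  42.4 -184.4   -0.5]
285 256 [  41.5 -185.1    0.6]
285 258 [  39.8 -186.7   -0.8]
285 260 [  69.2 -158.2   85.4]
285 262 [  69.5 -157.8   88.4]
285 264 [  69.5 -157.7   90.7]
285 266 [  69.8 -157.4   93.4]
285 268 [  69.5 -157.5   94.8]
285 270 [  69.2 -157.7   96.1]
0.04 [  68.6 -145.9   40. ]
0.045 [  67.1 -148.7   45. ]
0.06 [  62.6 -157.    60. ]
0.085 [  55.1 -170.9   85. ]
0.1 [  50.6 -179.3  100. ]
[  52.6 -174.6  100.2]
[  52.2 -174.4  108.4]
[  52.4 -173.   114.5]
[  51.4 -173.9  124.4]
[  54.  -167.2  129.3]
```

```bash
python3 - <<'E'
from h import *
arc([1.76],42);
E
```

```text
[-60.0, -56.0, 1.0, 51.0],
```

Call:
apply_moves(
  deltas=[
    [[-6,-6,0,5],[-12,-11,0,10],[-18,-17,0,15],[-24,-22,0,20],[-30,-28,0,25],[-36,-34,0,30],[-42,-39,0,36],[-48,-45,0,41],[-54,-51,0,46],[-60,-56,0,51],[-60,-56,5,51],[-60,-56,10,51],[-60,-56,15,51],[-60,-56,20,51],[-60,-56,20,51]],
  ],
)

```text
t: 7.32
tcp_pos: [0.5207, -0.1201, 0.0415]
eef_rot: [[0.967, -0.253, -0.002], [-0.253, -0.967, 0.0], [-0.002, -0.0, -1.0]]
ft_force: [-1.0, 0.4, 0.8]
opening: 0.0001
```

```bash
cat >> h.py <<'E'
def tip(c=None):
    c=c or optics.camera("wrist")
    for u in(262,285): print("tip",toS(wpix(c,u,261)).round(1))
    s=readout.get_state();print("tcp",toS(s["tcp_pos"]).round(1),np.round(s["ft_force"],1),s["t"])
    return c
E
python3 - <<'E'
from h import *
c=tip();cv2.imwrite("pics/w5.png",c["color"][100:320])
E
```

```text
tip [ -12.8 -152.4   65.4]
tip [ -14.7 -163.    65.7]
tcp [ -23.9 -156.2   41.9] [-0.3 -0.1  0.2] 7.3667
```

View pics/w5.png

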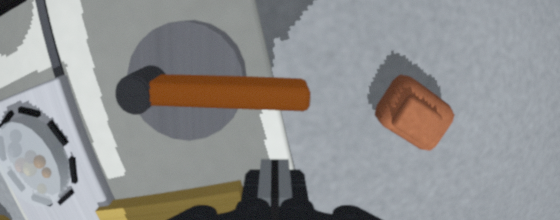

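```bash
python3 - <<'E'
from h import *
arc(np.arange(1.76,.8,-.07))
E
```

```text
[25.0, -0.0, -20.0, 0.0], [30.0, 0.0, -20.0, -4.0], [35.0, 1.0, -20.0, -8.0], [39.0, 2.0, -20.0, -12.0], [44.0, 2.0, -20.0, -16.0], [49.0, 1.0, -20.0, -20.0], [53.0, 1.0, -20.0, -24.0], [58.0, -0.0, -20.0, -28.0], [62.0, -2.0, -20.0, -32.0], [67.0, -3.0, -20.0, -36.0], [71.0, -5.0, -20.0, -40.0], [75.0, -7.0, -20.0, -44.0], [79.0, -10.0, -20.0, -48.0], [83.0, -12.0, -20.0, -52.0],
```

Call:
apply_moves(
  deltas=[
    [[0,0,5,0],[0,0,10,0],[0,0,15,0],[0,0,20,0],[0,0,20,0],[6,0,20,0],[12,0,20,0],[17,0,20,0],[22,0,20,0],[26,0,20,0]],
  ],
)

```text
t: 8.2
tcp_pos: [0.5458, -0.127, 0.0228]
eef_rot: [[0.967, -0.254, -0.002], [-0.254, -0.967, 0.0], [-0.002, 0.0, -1.0]]
ft_force: [-5.5, 1.1, 3.7]
opening: 0.0001
```

```bash
python3 - <<'E'
from h import *
tip();lever()
arc(np.arange(1.74,.5,-.07))
E
```

```text
tip [  18.5 -159.4   58.9]
tip [  16.8 -169.1   59.4]
tcp [   1.8 -161.6   22.8] [-3.4  0.3  3.9] 8.25
scene 60 theta 1.649 rmax 80.4 zmed 57.4
side few 0
[0.0, -0.0, -39.0, -2.0], [5.0, 0.0, -39.0, -6.0], [10.0, 1.0, -39.0, -10.0], [14.0, 1.0, -39.0, -14.0], [19.0, 1.0, -39.0, -18.0], [24.0, 1.0, -39.0, -22.0], [28.0, 0.0, -39.0, -26.0], [33.0, -1.0, -39.0, -30.0], [38.0, -2.0, -39.0, -34.0], [42.0, -4.0, -39.0, -38.0], [46.0, -6.0, -39.0, -42.0], [50.0, -8.0, -39.0, -46.0], [54.0, -11.0, -39.0, -50.0], [58.0, -14.0, -39.0, -54.0], [62.0, -17.0, -39.0, -58.0], [65.0, -20.0, -39.0, -62.0], [68.0, -24.0, -39.0, -66.0], [71.0, -27.0, -39.0, -70.0],
```

Call:
apply_moves(
  deltas=[
    [[5,0,0,-4],[10,1,0,-8],[14,1,0,-12],[19,1,0,-17],[24,1,0,-21],[28,0,0,-25],[33,-1,0,-29],[38,-2,0,-33],[42,-4,0,-37]],
  ],
)

```text
t: 9.1
tcp_pos: [0.5868, -0.1347, 0.0225]
eef_rot: [[0.924, 0.381, -0.002], [0.381, -0.924, -0.001], [-0.003, -0.0, -1.0]]
ft_force: [-4.8, -2.1, 1.3]
opening: -0.0
```

```bash
python3 - <<'E'
from h import *
c=tip();lever();cv2.imwrite("pics/w6.png",c["color"])
arc(np.arange(1.2,-.09,-.07))
E
```

```text
tip [  55.4 -154.2   59.1]
tip [  60.  -162.9   59.7]
tcp [  43.7 -166.4   22.6] [-3.2 -2.4 -0.3] 9.15
scene 70 theta 1.026 rmax 75.9 zmed 56.7Traceback (most recent call last):
  File "<stdin>", line 2, in <module>
  File "h.py", line 26, in lever
    S=S[(S[:,2]>50)&(np.hypot(S[:,0]-30,S[:,1]+100)<110)]
         ~^^^^^
IndexError: too many indices for array: array is 1-dimensional, but 2 were indexed
```

```bash
python3 - <<'E'
from h import *
arc(np.arange(1.06,-.0,-.07))
E
```

```text
[4.0, 0.0, -39.0, -4.0], [8.0, 1.0, -39.0, -8.0], [13.0, 2.0, -39.0, -12.0], [18.0, 2.0, -39.0, -16.0], [22.0, 1.0, -39.0, -20.0], [27.0, 1.0, -39.0, -24.0], [32.0, -0.0, -39.0, -28.0], [36.0, -1.0, -39.0, -32.0], [40.0, -3.0, -39.0, -36.0], [45.0, -5.0, -39.0, -40.0], [49.0, -7.0, -39.0, -44.0], [53.0, -9.0, -39.0, -48.0], [57.0, -12.0, -39.0, -52.0], [60.0, -15.0, -39.0, -56.0], [64.0, -18.0, -39.0, -60.0], [67.0, -22.0, -39.0, -64.0],
```

Call:
apply_moves(
  deltas=[
    [[4,0,0,-4],[8,1,0,-8],[13,2,0,-12],[18,2,0,-16],[22,1,0,-20],[27,1,0,-24],[32,0,0,-28],[36,-1,0,-32],[40,-3,0,-36],[45,-5,0,-40],[49,-7,0,-44],[53,-9,0,-48]],
  ],
)

```text
t: 10.25
tcp_pos: [0.6341, -0.1078, 0.0229]
eef_rot: [[0.339, 0.941, 0.001], [0.941, -0.339, -0.003], [-0.002, 0.002, -1.0]]
ft_force: [1.1, -6.5, -2.2]
opening: -0.0002
```

```bash
python3 - <<'E'
from h import *
c=tip();cv2.imwrite("pics/w6.png",c["color"])
arc(np.arange(.3,-.09,-.05))
E
```

```text
tip [  87.4 -119.4   58.3]
tip [  96.9 -121.7   59.1]
tcp [  88.8 -135.9   22.9] [ 1.4 -4.2 -2.4] 10.3
[-0.0, -2.0, -39.0, 1.0], [3.0, -1.0, -39.0, -2.0], [6.0, -0.0, -39.0, -4.0], [10.0, 0.0, -39.0, -7.0], [13.0, 1.0, -39.0, -10.0], [16.0, 1.0, -39.0, -13.0], [20.0, 1.0, -39.0, -16.0], [23.0, 1.0, -39.0, -19.0],
```

View pics/w6.png

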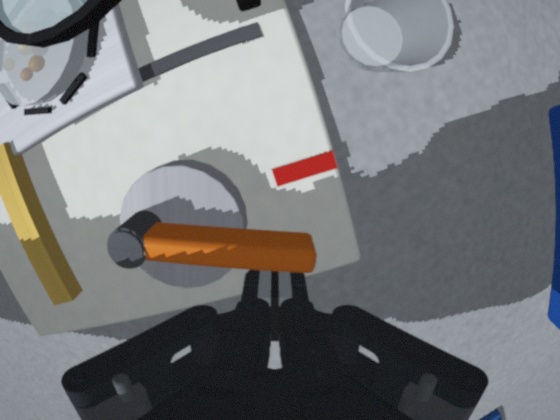

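Call:
apply_moves(
  deltas=[
    [[3,-1,0,-2],[6,0,0,-4],[10,0,0,-7],[13,1,0,-10],[16,1,0,-13],[20,1,0,-16],[20,1,0,-16]],
  ],
)

```text
t: 10.88
tcp_pos: [0.6428, -0.0881, 0.0232]
eef_rot: [[0.065, 0.998, 0.003], [0.998, -0.065, -0.002], [-0.001, 0.003, -1.0]]
ft_force: [3.1, -3.4, -1.2]
opening: 0.0001
```

```bash
python3 - <<'E'
from h import *
c=tip();cv2.imwrite("pics/w7.png",c["color"])
for u,v in optics.spot_point("wrist","lever_tip")[0]["centre"],optics.spot_point("wrist","pivot")[0]["centre"],optics.spot_point("wrist","red_mark")[0]["centre"]:
    print(u*560,v*420,toS(wpix(c,u*560,v*420)))
E
```

```text
tip [ 90.  -99.8  59.1]
tip [ 99.8 -99.1  60.6]
tcp [  95.6 -116.7   23.2] [ 2.1 -3.7 -0.8] 10.9333Traceback (most recent call last):
  File "<stdin>", line 3, in <module>
IndexError: list index out of range
```

View pics/w7.png

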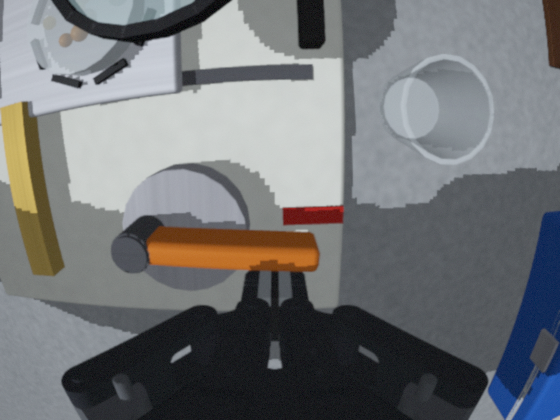

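```bash
python3 - <<'E'
from h import *
c=optics.camera("wrist")
h=cv2.cvtColor(c["color"],cv2.COLOR_BGR2HSV);W=c["range_z"]
def pts(m): return np.array([toS(wpix(c,u,v)) for v,u in zip(*np.nonzero(m))])
O=pts(cv2.inRange(h,(6,190,120),(14,255,255)));O=O[O[:,2]>57]
k=np.polyfit(O[:,0],O[:,1],1);print("lever slope",k,O[:,0].min(),O[:,0].max())
Rm=pts(cv2.inRange(h,(0,200,100),(4,255,255))|cv2.inRange(h,(176,200,100),(180,255,255)));Rm=Rm[Rm[:,0]>90]
print("mark",np.median(Rm,0),Rm.min(0),Rm.max(0))
for p in((185,77),(312,72),(345,100),(341,290)):print(p,toS(wpix(c,*p)).round(1))
# exit: stand pose back off lever, up, then behind push plate
print(delta(96,-135,23,90),delta(-150,24,150,0))
s=readout.get_state();print(s["joint_pos"])
E
```

```text
lever slope [-1.57192149e-02 -9.56961478e+01] 39.28264085776278 113.87349058020885
mark [117.12402931 -94.31116044  13.88109402] [ 95.05701492 -99.29469233  11.66335406] [132.68569799 -37.43994774 184.036303  ]
(185, 77) [ 49.5 -18.   15.6]
(312, 72) [115.  -17.1  14.7]
(345, 100) [135.4 -30.8   0.6]
(341, 290) [ 139.8 -152.4   -0.6]
(array([-18.3,   0.7,   0.3]), np.float64(-0.4)) (array([ 139. , -246. , -127.5]), np.float64(89.6))
[ 0.44283715  0.72404131 -0.56483183  1.66807482  0.47646497  0.88762464
 -0.38246565]
```

Call:
apply_moves(
  deltas=[
    [[-10,0,0,0],[-20,0,0,0],[-20,0,-20,0],[-20,0,-45,0],[-20,0,-75,0],[-20,0,-105,0],[-20,0,-127,0],[-20,0,-127,0]],
  ],
)

```text
t: 11.7
tcp_pos: [0.6426, -0.107, 0.1554]
eef_rot: [[0.066, 0.998, 0.008], [0.998, -0.066, -0.001], [-0.0, 0.008, -1.0]]
ft_force: [0.4, 1.0, -0.5]
opening: 0.0004
```

```bash
python3 - <<'E'
from h import *
print(delta(-150,24,150,0))
E
```

```text
(array([ 158.5, -247.4,    3.5]), np.float64(89.7))
```

Call:
apply_moves(
  deltas=[
    [[0,-20,0,5],[5,-40,0,10],[15,-60,0,15],[25,-80,0,20],[35,-100,0,25],[47,-120,0,30],[60,-140,0,36],[72,-158,0,42],[85,-176,0,48],[100,-194,0,54],[115,-210,0,60],[130,-225,0,66],[142,-237,0,72],[152,-244,0,78],[158,-247,0,84],[158,-247,0,90],[158,-247,0,90],[158,-247,0,90]],
  ],
)

```text
t: 13.2
tcp_pos: [0.4035, 0.0667, 0.1497]
eef_rot: [[0.998, -0.062, -0.0], [-0.062, -0.998, -0.0], [-0.0, 0.0, -1.0]]
ft_force: [0.2, 0.9, -0.4]
opening: 0.0002
```

```bash
python3 - <<'E'
from h import *
c=tip();cv2.imwrite("pics/w8.png",c["color"])
h=cv2.cvtColor(c["color"],cv2.COLOR_BGR2HSV)
m=cv2.inRange(h,(105,150,40),(125,255,255))
O=np.array([toS(wpix(c,u,v)) for v,u in zip(*np.nonzero(m))]);O=O[(O[:,2]>60)&(O[:,2]<72)&(abs(O[:,0]+100)<40)]
print(len(O),O.min(0),O.max(0),np.median(O,0))
print(delta(-145,24,21,0))
E
```

```text
tip [-142.2   29.   173.7]
tip [-142.2   18.2  173.9]
tcp [-152.5   23.   149.7] [0.4 0.2 0.7] 13.25
845 [-112.6735993   -14.37691658   60.06666377] [-104.36469841   53.14457112   69.64048597] [-108.08682449   19.06609285   67.55202066]
(array([  7.6,  -1. , 128.7]), np.float64(-0.0))
```

View pics/w8.png

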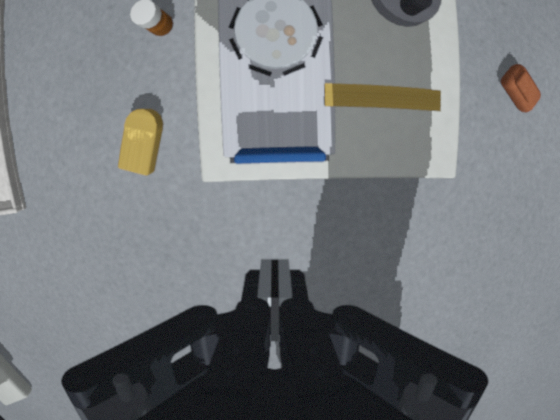

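Call:
apply_moves(
  deltas=[
    [[0,3,25,0],[0,3,50,0],[0,3,75,0],[0,3,100,0],[0,3,118,0],[0,3,127,0],[0,3,130,0],[0,3,130,0],[8,3,130,0],[16,3,130,0],[22,3,130,0],[27,3,130,0],[31,3,130,0],[35,3,130,0],[39,3,130,0]],
  ],
)

```text
t: 14.5
tcp_pos: [0.4424, 0.0615, 0.0199]
eef_rot: [[0.998, -0.065, -0.001], [-0.065, -0.998, -0.0], [-0.001, 0.0, -1.0]]
ft_force: [-2.8, 0.6, 0.7]
opening: -0.0001
```

```bash
python3 - <<'E'
from h import *
c=tip()
h=cv2.cvtColor(c["color"],cv2.COLOR_BGR2HSV)
m=cv2.inRange(h,(105,150,40),(125,255,255))
O=np.array([toS(wpix(c,u,v)) for v,u in zip(*np.nonzero(m))]);O=O[(O[:,2]>50)&(O[:,2]<72)&(abs(O[:,0]+80)<60)]
print(len(O),O.min(0),O.max(0),np.median(O,0))
E
```

```text
tip [-95.5  25.5  59.1]
tip [-95.1  15.9  60. ]
tcp [-112.5   20.3   19.9] [-1.1  0.4 -0.2] 14.55
5232 [-102.93404188  -14.35531681   50.00199741] [-93.30976578  53.4643316   69.62720586] [-95.51197023  19.30385795  65.99057112]
```

Call:
apply_moves(
  deltas=[
    [[4,0,0,0],[8,0,0,0],[12,0,0,0],[16,0,0,0],[20,0,0,0],[24,0,0,0],[28,0,0,0],[32,0,0,0],[36,0,0,0],[39,0,0,0],[42,0,0,0],[44,0,0,0],[44,0,0,0]],
  ],
)

```text
t: 15.63
tcp_pos: [0.4871, 0.0584, 0.0199]
eef_rot: [[0.998, -0.065, 0.001], [-0.065, -0.998, -0.0], [0.001, 0.0, -1.0]]
ft_force: [-0.2, 0.3, -0.6]
opening: -0.0
```

Call:
apply_moves(
  deltas=[
    [[1,0,0,0],[2,0,0,0],[3,0,0,0],[3,0,0,0]],
  ],
)

```text
t: 15.97
tcp_pos: [0.4895, 0.0583, 0.0199]
eef_rot: [[0.998, -0.065, 0.0], [-0.065, -0.998, -0.0], [0.0, 0.0, -1.0]]
ft_force: [-1.7, -0.3, 0.3]
opening: -0.0001
```

Call:
apply_moves(
  deltas=[
    [[1,0,0,0],[2,0,0,0],[2,0,0,0]],
  ],
)

```text
t: 16.22
tcp_pos: [0.4916, 0.0582, 0.0199]
eef_rot: [[0.998, -0.065, 0.0], [-0.065, -0.998, -0.0], [0.0, 0.0, -1.0]]
ft_force: [-1.5, 0.9, 0.4]
opening: 0.0
```

Call:
apply_moves(
  deltas=[
    [[1,0,0,0],[2,0,0,0],[2,0,0,0]],
  ],
)

```text
t: 16.47
tcp_pos: [0.4918, 0.0582, 0.0197]
eef_rot: [[0.998, -0.065, -0.003], [-0.065, -0.998, -0.001], [-0.003, 0.001, -1.0]]
ft_force: [-6.1, 1.1, 5.2]
opening: 0.0002
```

Call:
apply_moves(
  deltas=[
    [[1,0,0,0],[2,0,0,0],[2,0,0,0]],
  ],
)

```text
t: 16.72
tcp_pos: [0.4917, 0.0582, 0.0193]
eef_rot: [[0.998, -0.064, -0.006], [-0.064, -0.998, -0.001], [-0.006, 0.002, -1.0]]
ft_force: [-12.0, 2.5, 9.5]
opening: 0.0002
```

Call:
apply_moves(
  deltas=[
    [[1,0,0,0],[2,0,0,0],[2,0,0,0]],
  ],
)

```text
t: 16.97
tcp_pos: [0.4917, 0.0582, 0.019]
eef_rot: [[0.998, -0.063, -0.01], [-0.064, -0.998, -0.002], [-0.01, 0.002, -1.0]]
ft_force: [-18.9, 2.5, 12.9]
opening: 0.0001
```

Call:
apply_moves(
  deltas=[
    [[-6,0,0,0],[-15,0,0,0],[-28,0,0,0],[-40,0,0,0],[-40,0,-40,0],[-40,0,-80,0],[-40,0,-120,0],[-40,0,-150,0],[-40,0,-150,0],[-40,0,-150,0]],
  ],
)

```text
t: 17.8
tcp_pos: [0.459, 0.0604, 0.1719]
eef_rot: [[0.998, -0.066, 0.006], [-0.066, -0.998, -0.0], [0.006, -0.0, -1.0]]
ft_force: [0.3, -1.2, -1.1]
opening: 0.0001
```

```bash
python3 - <<'E'
from h import *
c=tip()
h=cv2.cvtColor(c["color"],cv2.COLOR_BGR2HSV)
def pts(m): 
    O=np.array([toS(wpix(c,u,v)) for v,u in zip(*np.nonzero(m))]);return O[np.isfinite(O).all(1)]
O=pts(cv2.inRange(h,(105,150,40),(125,255,255)));O=O[(O[:,2]>60)&(O[:,2]<72)&(abs(O[:,0]+60)<60)]
print("plate",len(O),O.min(0),O.max(0))
O=pts(cv2.inRange(h,(6,190,90),(14,255,255)));O=O[(O[:,2]>56)&(O[:,2]<63)]
print("lever slope",np.polyfit(O[:,0],O[:,1],1),O.min(0),O.max(0))
s=optics.camera("side")
a=cv2.resize(s["color"][130:280,190:350],(400,375));b=cv2.resize(c["color"],(400,300))
cv2.imwrite("pics/f.png",np.hstack([a,cv2.copyMakeBorder(b,0,75,0,0,0)]))
for q,z in(("dish_center",.0335),("view",.034)):
    for r in optics.spot_point("side",q)[:1]:print(q,r["score"],toS(pix(s,r["centre"][0]*560,r["centre"][1]*420,z)).round(1))
E
```

```text
tip [-86.1  26.  196.9]
tip [-86.3  15.3 196.6]
tcp [-98.   19.8 170.3] [-0.  -0.3 -0.3] 17.85
plate 708 [-52.89503907 -13.17428981  60.44756407] [-44.16409141  55.14408738  70.20205052]
lever slope [-4.47774619e-02 -9.33786466e+01] [  39.5892346  -102.49135039   56.00830388] [ 90.88745086 -90.45959728  62.13463023]
dish_center 0.68 [62.8 20.4 33.5]
view 0.52 [66.1 22.3 34. ]
```

View pics/f.png

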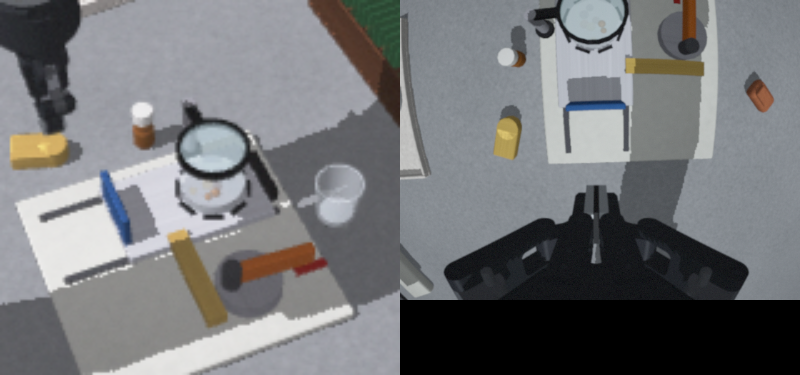

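The plate has moved 59.8 mm, the lever points at the mark, and the dish sits in its ring under the lens. The arm is clear, so I'm handing the job in.

```bash
python3 -c "
from station import arm;print(arm.job_done())"
```

```text
the job is handed in; nothing more can be done
None
```

I turned the cam lever to its low point, then pushed the carriage home against the stop, and handed the job in at about 18 s. No verdict was reported.

- **Cam:** after the push, the lever was within about 0.05 rad of the red mark, measured from the wrist camera.
- **Carriage:** the plate had travelled 59.8 mm. It stopped firmly, with resistance rising to about 19 N while the position no longer changed.
- **Dish:** the side camera put its centre at about stand (63, 20), against the target (60, 20). It lies in its ring. The network's own estimate of the view point was (66, 22), which disagrees with the target by a few mm and had a low score.
- **Surroundings:** the vial, loupe, cup and stone looked unmoved in the last picture. The spare dish and pen were not in it. The arm was clear and the wrist force was about zero.

- **First attempt missed:** my first push passed over the lever without touching it. The cameras showed the fingertips about 22 mm above the reported TCP height, not 17 mm below it. I redid the push with heights measured from the cameras.
- **Stand pose fit:** it was off by about 5 mm in y near the cam, and I allowed for that.

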